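Lock the mould-clamp drawbars with the cross pin

TASK

Lock the two drawbars of the mould clamp. The lock pin already stands in the top of the blue frame: slide the upper drawbar in by its red handle until the pin drops through its hole, then slide the lower drawbar in by its yellow handle until the pin drops through that one too, and finally press the pin fully home, until its black head sits on the frame. Feel for the holes: push gently and stop as soon as a bar locks, and do not disturb the things lying round about.

Things in the scene. Friction and masses are not known exactly. Their poses are not given: they have to be found in the camera images.
- frame: Blue steel fork frame, fixed; foot 150 x 90 mm (x, y), 150 mm high. Origin: centre of its underside, straight below the bore; z up; its y axis runs along the drawbars, towards the red handle. Three bored lugs on the bore (heights 12-40, 60-84, 104-150 mm; 50 mm long along y) between cheeks 84 mm over their outsides. Upper drawbar at height 86-102 mm, lower at 42-58 mm, each 46 mm wide.
- frame_bore (a point): Mouth of the frame's bore: centre of the frame's flat top, height 150 mm. All lug bores are 1.8 mm wider than the pin, the hole in each drawbar 3.5 mm wider. In the lowest bore a brass follower, held by drag alone, stops the pin; it must be pressed down, with 10 to 15 N on the pin's head, for the last 15 to 24 mm. Air hoses hang over the left front of the bench: keep the elbow clear.
- upper_handle: Red paddle on the upper drawbar: 60 mm wide, 12 mm thick, height 78-162 mm. Origin: middle of its outer face, height 140 mm; at first 119-135 mm from the bore on the frame's +y side. Pushed to frame -y it slides in (drag 2 to 7 N with the pin on it, stroke 60 mm). Its hole meets the pin after 9 to 45 mm (unknown); the pin drops 44 mm and locks it: force jumps. Keep below 30 mm/s.
- lower_handle: Yellow paddle on the lower drawbar: 60 mm wide, 12 mm thick, height 34-122 mm. Origin: middle of its outer face, height 100 mm; at first 119-135 mm from the bore on the frame's -y side. Slides in towards frame +y, same drag and stroke; both stay put. Its hole comes under the pin after 9 to 45 mm, where exactly is unknown; the pin then drops about 20 mm on to the follower and locks it: force jumps.
- pin_top (a point): Centre of the top of the lock pin's black head. Pin upright, steel, 18 mm thick, 0.3 kg, 150 mm long; head 38 mm across, 16 mm high. It stands loose in the frame's bore. Height of its top: 252 mm at the start (on the upper bar), 208 mm on the lower bar, 180-190 mm on the follower, 166 mm when home with the head on the frame's top.
- pin_foot (a point): Centre of the lock pin's foot (lower end, with a 4 mm chamfer), 150 mm below pin_top along the pin.
- lock_pin: The lock pin; origin at its foot, the same point as pin_foot; z along the pin, up.
- jar_3: Bystander: brown jar with a white lid, 66 mm across, 95 mm high; origin under its centre.
- beaker: Bystander: blue beaker, 74 mm across, 91 mm high; origin under its centre.
- spindle_part_1: Bystander: white turned part, 57 mm across, 75 mm high; origin under its centre.
There are look-alikes about, which are no part of the job. There is more than one size of the lock_pin; the job needs the smallest.

How it is judged:
By the outcome, as a careful person would: the job done as asked, in the order asked, and still so for the second after the job is handed in, with the robot touching nothing.
It also fails if it takes over 48 s, if anything falls off the work surface, if the arm or the gripper's body presses on something with over 40 N, if the wrist force passes 120 N, or if a joint passes its speed limit or range.

ROBOT

A 6-joint arm with a two-finger parallel gripper is mounted at the origin on a cart in front of the work surface, level with it; the furniture and walls round the work are solid. World frame = base frame: x ahead of the robot, y to its left, z up, the work surface at z = 0. Lengths are in m, angles in rad, forces in N, time in s.
With the tool pointing down it reaches from about 0.35 to 0.775 m from the base axis. Payload 7.3 kg.
Tool frame: the origin (TCP) lies midway between the tips of the shut fingers; the grasp point (between the pads) lies grasp_offset behind it (grasp_offset is the distance from the TCP to the grasp point, in m); z points along the fingers, y is the line along which they close (so a half turn about z gives the same grasp; the last joint's range is limited). The gripper opens to 92 mm and grips with 3 to 60 N. Pads are 19 mm wide; open, the fingers measure 130 mm over their backs; the gripper's body (75 mm by 190 mm) begins 47 mm behind the grasp point.
Start: joints at [-1.255, 0.342, 1.524, -0, 1.275, -0.146], TCP at [0.234, -0.47, 0.227] pointing down, gripper open.
Joint ranges: [-2.53, 2.53], [-0.77, 2.02], [0.04, 2.7], [-1, 4.14], [0.28, 2.66], [-3.11, 3.11]. Speed limits (rad/s): [2.57, 2.57, 3.14, 3.14, 3.14, 3.14].

INTERFACE

Orientations are given as [roll, pitch, yaw] about the fixed x, y, z axes, in that order (R = Rz(yaw) Ry(pitch) Rx(roll)).
In Python, from cell import * gives the robot as it stands.
- The arm moves only by the tool step_arm, never from a script. Its argument "plan" is a list of rows, each a list of 5 numbers: the closure, from -1 (fully open) to 1 (shut), then the shift along the tool's x, y, z in m, then the turn about the tool's z in rad. In form: [[hand, x, y, z, twist], ...]. A call has 1 to 20 rows; each row is the pose to reach, as a shift and turn from the pose commanded when the call began, along the tool's axes at that moment; what a row does not reach only later rows make up. A row lasts 1/8 s, in which the tool goes at most 62.5 mm and 10.7 degrees, less where a joint would pass 70% of its speed; a pose out of reach is approached as far as the arm can. A call with a gripper value outside its range is refused whole. The fingers move at their own pace and stop on an object; "grip_force" is the grip in N (left out, the last holds). Time passes only in rows, so rows that repeat a pose let the fingers close. It gives the time, the measured TCP pose, the force, the opening and the grip force at its end, in the units of the state.
- observe(): the state, without advancing time (a new reading comes with each control period).
- read_camera(name): name is "scene" or "top" or "wrist"; returns a dict with "img" (480x640x3 uint8, red, green, blue), "range_z" (480x640 float32, m along the optical axis (not along the pixel's ray), 0 where there is no reading), "fx", "fy", "cx", "cy" (pixels), "R" (3x3) and "t" (3): a world point X has camera coordinates R X + t; the wrist camera has in their place "T_tool_cam" (4x4, takes a point from camera to tool coordinates, whose origin is the TCP and whose axes are the flange's). Camera axes: x right, y down, z forward; pixel columns grow to the right and rows downward; lengths in m; the calibration is good to about 2 mm. A picture is of the moment at which its call begins: read the wrist's pose just before it.
- hand_in(): hands the job in; it is judged then, once.
The state is a dict: "time": time; "qpos": joint angles; "qvel": joint speeds; "joint_efforts": joint torques, N m; "tool_pos": TCP position; "tool_rot": TCP orientation; "contact_force": force on the tool from outside, world axes, zero at the start; "torque": the same for the moment, N m; "opening": finger opening in m; "grip_force": force on a finger pad.
Only numpy, scipy, OpenCV 4.12 (cv2) and the standard library are available. Lean on these libraries where they do the work, as an engineer would, in place of code of your own. Each camera call takes 0.05 s, during which the arm holds its last target. There are 200 camera calls.

## Working session

There is one attempt and no reset: what is moved stays moved. The work goes in short steps, Python scripts to look and compute and a tool call to move; the robot and the scene stay as the last step left them, time stands still between calls to the robot, and variables do not carry over. Pictures are saved under pics/ and viewed, at most 10 in all, crops included, and the job is handed in when it is done.

Besides the shell and the picture viewer there is one more tool, called after ">>>" in YAML: its name, and indented under it one key for each argument. step_arm: Moves the arm, as the interface text tells. Its arguments: {"type":"object","properties":{"plan":{"type":"array","items":{"type":"array","items":{"type":"number"}}},"grip_force":{"type":"number"}},"required":["plan"]}

```bash
mkdir -p pics; ls; python3 - <<'E'
from cell import *
import cv2
s=observe();print(s)
for n in ("scene","top"):
    c=read_camera(n);cv2.imwrite(f"pics/{n}0.png",c["img"][:,:,::-1]);print(n,c["fx"],c["cx"],c["cy"],c["R"],c["t"])
E
```

```text
pics
{'time': 0.0, 'qpos': array([-1.25498679e+00,  3.42711351e-01,  1.52499177e+00,  8.91800091e-06,
        1.27541485e+00, -1.45996994e-01]), 'qvel': array([ 9.27704307e-05,  8.58894438e-04,  1.46271428e-03,  5.80739015e-04,
        8.91725280e-04, -1.11102645e-03]), 'joint_efforts': array([-2.27069642e-03, -4.31250179e+01, -2.44225574e+01,  7.16648530e-02,
        5.58863988e-02, -1.41189844e-04]), 'tool_pos': array([ 0.23382029, -0.46960914,  0.22605968]), 'tool_rot': array([-3.14008481e+00, -2.30337934e-04,  4.61803754e-01]), 'contact_force': array([ 0.44437128, -1.27547724,  0.10237885]), 'torque': array([-0.0438991 ,  0.01310162, -0.00036782]), 'grip_force': 0.0, 'opening': 0.09167717506314293}
scene 574.3425457511433 312.410335114135 242.9006718868108 [[ 0.73291288 -0.6800894  -0.01780772]
 [-0.44649832 -0.46109952 -0.76682884]
 [ 0.51330104  0.56996985 -0.64160456]] [-0.52282524  0.31323266  1.33209368]
top 442.6664785797106 317.3462185966013 239.72032075750627 [[ 0.45101291 -0.8925141   0.00243431]
 [-0.87006033 -0.44027109 -0.22171241]
 [ 0.19895321  0.09787716 -0.97510906]] [-0.38443453  0.45929413  1.00553154]
```

View pics/scene0.png

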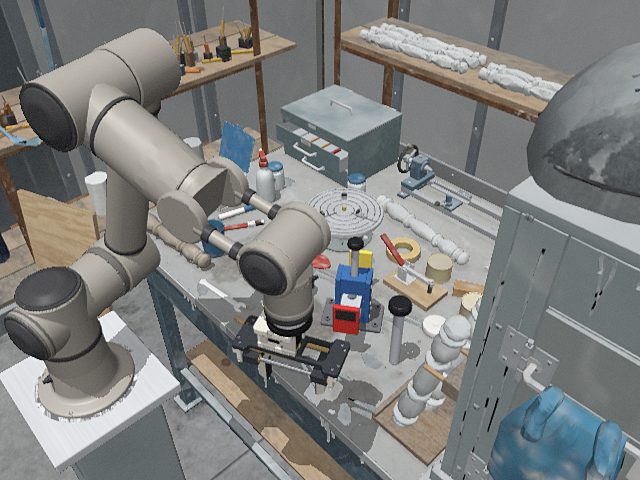

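View pics/top0.png

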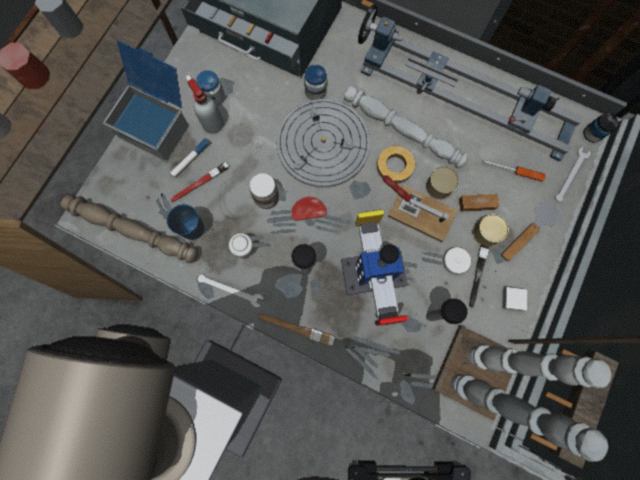

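Scene view: blue frame at about (350,290), red paddle (345,320), yellow (366,258), and the pin head (355,243). A look-alike pin stands at (400,305). Top view: frame (382,265), red (392,320), yellow (370,216), pin (389,253), and black-headed look-alikes at (304,257) and (453,311).

```bash
cat > h.py <<'E'
from cell import *
import cv2, numpy as np
def ray(c,u,v,z):
    d=c["R"].T@np.array([(u-c["cx"])/c["fx"],(v-c["cy"])/c["fy"],1]);o=-c["R"].T@c["t"]
    return o+d*(z-o[2])/d[2]
def cloud(c):
    v,u=np.mgrid[:480,:640];Z=c["range_z"]
    P=np.dstack([(u-c["cx"])/c["fx"]*Z,(v-c["cy"])/c["fy"]*Z,Z])
    return (P-c["t"])@c["R"]
def mask(c,col):
    h=cv2.cvtColor(c["img"],cv2.COLOR_RGB2HSV);H,S,V=[h[...,i].astype(int) for i in range(3)]
    return {"red":((H<6)|(H>174))&(S>150)&(V>100),"yel":(H>22)&(H<34)&(S>150)&(V>100),
     "blue":(H>105)&(H<125)&(S>150)&(V>50),"blk":(V<45)}[col]
E
python3 - <<'E'
from h import *
box={"top":{"red":(370,305,415,335),"yel":(350,200,390,230),"blue":(350,240,410,285),"blk":(375,240,402,268)},
"scene":{"red":(325,295,365,340),"yel":(355,245,378,275),"blue":(330,255,375,325),"blk":(345,234,367,255)}}
for n in box:
    c=read_camera(n);P=cloud(c)
    for k,(a,b,d,e) in box[n].items():
        m=np.zeros((480,640),bool);m[b:e,a:d]=mask(c,k)[b:e,a:d];m&=c["range_z"]>0
        X=P[m];print(n,k,m.sum(),"max z",np.percentile(X[:,2],[2,50,98]).round(3))
        zt=np.percentile(X[:,2],97)
        T=X[X[:,2]>zt-.006];r=cv2.minAreaRect((T[:,:2]*1000).astype(np.float32))
        print("  top pts mean",T.mean(0).round(4),"rect mm",np.round(r[0],1),np.round(r[1],1),round(r[2],1))
        if k in("red","yel"):
            w=X.mean(0);A=X-w;l=np.linalg.svd(A,full_matrices=False)
            print("  normal",l[2][2].round(3),l[1].round(3),w.round(4))
E
```

```text
top red 152 max z [0.155 0.161 0.164]
  top pts mean [ 0.4814 -0.3609  0.1616] rect mm [ 482.  -361.8] [10.8 56.7] 34.8
  normal [-0.36  -0.228  0.905] [0.198 0.042 0.029] [ 0.4811 -0.3609  0.1612]
top yel 137 max z [0.109 0.121 0.125]
  top pts mean [ 0.6772 -0.222   0.1217] rect mm [ 677.6 -222.3] [ 9.9 57.9] 35.5
  normal [-0.71  -0.496  0.501] [0.193 0.052 0.029] [ 0.6768 -0.2227  0.12  ]
top blue 667 max z [0.107 0.15  0.154]
  top pts mean [ 0.5732 -0.2879  0.1511] rect mm [ 581.1 -291.3] [52.8 82.7] 35.0
top blk 265 max z [0.244 0.252 0.255]
  top pts mean [ 0.5812 -0.29    0.2519] rect mm [ 581.7 -289.9] [34.8 30.8] 26.2
scene red 499 max z [0.083 0.115 0.165]
  top pts mean [ 0.4788 -0.3634  0.1624] rect mm [ 479.8 -363.9] [12.9 56.5] 32.4
  normal [ 0.818  0.575 -0.021] [0.609 0.403 0.048] [ 0.4784 -0.3656  0.1222]
scene yel 185 max z [0.073 0.097 0.125]
  top pts mean [ 0.673  -0.2416  0.1282] rect mm [ 639.4 -274.3] [134.4  30.7] 42.8
  normal [-0.863 -0.31  -0.399] [0.268 0.133 0.114] [ 0.6807 -0.2367  0.0988]
scene blue 1126 max z [0.024 0.134 0.155]
  top pts mean [ 0.5782 -0.2952  0.1516] rect mm [ 578.7 -294. ] [54.1 83. ] 34.8
scene blk 121 max z [0.239 0.25  0.256]
  top pts mean [ 0.579  -0.2927  0.2531] rect mm [ 579.3 -295.2] [32.3 30.7] 86.0
```

```bash
python3 - <<'E'
from h import *
try: print(grasp_offset)
except Exception as e: print(e)
u=np.array([.819,.574]);w=np.array([-.574,.819]);b=np.array([.581,-.2915])
X=cloud(read_camera("top"))
X=X.reshape(-1,3)[:];d=X[:,:2]-b;s=d@u;t=d@w
g=np.zeros((20,20),int)
for i in range(20):
    for j in range(20):
        m=(abs(s-(-.19+.02*i))<.01)&(abs(t-(-.19+.02*j))<.01)&(X[:,2]<.6)
        if m.sum():g[i,j]=int(X[m,2].max()*1000)
print("rows s=-190..190 step20 (along push of red), cols t=-190..190");print(g)
s0=observe();d=s0["tool_pos"][:2]-b;print("tool s,t",d@u,d@w)
E
```

```text
0.0188
rows s=-190..190 step20 (along push of red), cols t=-190..190
[[ 19  35  33   4   4   5   4   6   9   7   9   8   9   7   6   4   5   5
    3  -1]
 [ 31  36   3   5   5   4   5   4   4   5   9   7   9   9  10   6   4   5
    5   4]
 [ 31  32   3 204 205   6   7   6   5   4   4   6   8   8   5   7  16  12
    6   6]
 [  0   0 199 207 207 207   6   8 164 164 165 164   3   4   4  10  14  15
   15  13]
 [  0   0 198 206 206 203   5   3 163 164 164 163   5   5   5   5   4  13
   15  13]
 [  7   4   6 197 200   4   6   5 107 108 109 103   5   6   5   4   4   6
    5   4]
 [  6   5   4   4   4   5   5   5 105 107 106 106   4   3   4   4   5   4
    4   5]
 [  5   6   4   4   5   7  13  14 105 107 106 105  14  14   5   6   6   3
    4   6]
 [ 22   5   5   5   3   6  21 149 153 154 153 153 150  19   5   6   3   5
    4   8]
 [ 24  23   5   5   4   5  17 154 154 255 255 152 151  17   4   4   8   9
    5   7]
 [ 25  22   9   9   6   8  14 151 152 255 255 154 152  16   5   3   6 204
  206 204]
 [ 22   8   8   7   3   6  15 150 149 104 153 152 149  19   4   4 199 206
  207 205]
 [ 22  26   4   4   4   3  11   0  60  61 101  60  17  15   5   4   7 205
  206 203]
 [ 22  23  23   5   5   6   4   6  62  61  61  60   4   3   4   5   4   0
    0   2]
 [ 66  21  23  22  21   5   4   4  61  65  66  60   5   4   4   4   7   3
    1   5]
 [ 67  67  58  24  23  22   3   5 124 124 125 124   6   6   7   4   5   5
    3   4]
 [ 23  63  61  62  64  22  22   5 125 125 125 123   8   6   8   8   5   6
    7   7]
 [ 23  25  59  63  69  76  22   3   2   2   4   5   7  10  11   8   9   7
    8  10]
 [ 58  52  24  64  74  97 103   5   3   4   5   5   5   4  12  15  13  12
   13   7]
 [ 55  57  20  24  21  92 113 123   4   7   6   4   5   4  13  14  14  13
   14   9]]
tool s,t -0.38666749435853554 0.05319253767887251
```

>>> step_arm:
  plan:
    - [1,0.05,0.002,0,-0.05]
    - [1,0.1,0.004,0,-0.1]
    - [1,0.15,0.006,0,-0.149]
    - [1,0.2,0.008,0,-0.149]
    - [1,0.23,0.009,0,-0.149]
    - [1,0.23,0.009,0.02,-0.149]
    - [1,0.23,0.009,0.04,-0.149]
    - [1,0.23,0.009,0.06,-0.149]
    - [1,0.23,0.009,0.07,-0.149]
    - [1,0.23,0.009,0.077,-0.149]
    - [1,0.23,0.009,0.077,-0.149]

```text
time: 1.62
tool_pos: [0.4438, -0.3756, 0.1497]
tool_rot: [-3.141, 0.0, 0.611]
contact_force: [-0.5, 0.6, 0.7]
opening: 0.0006
grip_force: 0.0
```

```bash
cat > st.py <<'E'
from h import *
u=np.array([.819,.574]);w=np.array([-.574,.819]);b=np.array([.581,-.2915])
def st():
    s=observe();p=s["tool_pos"];f=s["contact_force"]
    print("t",round(s["time"],2),"s,t,z mm",*np.round(1000*np.array([(p[:2]-b)@u,(p[:2]-b)@w,p[2]]),1),"rot",s["tool_rot"].round(3),"Fs,Ft,Fz",round(f[:2]@u,2),round(f[:2]@w,2),round(f[2],2))
def pin(n="top"):
    c=read_camera(n);P=cloud(c)[mask(c,"blk")&(c["range_z"]>0)];d=P[:,:2]-b
    m=(np.hypot(*d.T)<.03)&(P[:,2]>.12)&(P[:,2]<.27);P=P[m];print(n,"pin",m.sum(),np.median(P,0).round(4) if m.sum() else "", np.percentile(P[:,2],90).round(4) if m.sum() else "")
E
python3 - <<'E'
from st import *
st();pin("top");pin("scene")
cv2.imwrite("pics/s1.png",read_camera("scene")["img"][150:400,200:500,::-1].repeat(2,0).repeat(2,1))
E
```

```text
t 1.62 s,t,z mm -160.6 9.8 149.7 rot [-3.141  0.     0.611] Fs,Ft,Fz -0.07 0.75 0.73
top pin 268 [ 0.5799 -0.2899  0.2514] 0.2535
scene pin 21 [ 0.585  -0.3071  0.2508] 0.2546
```

View pics/s1.png

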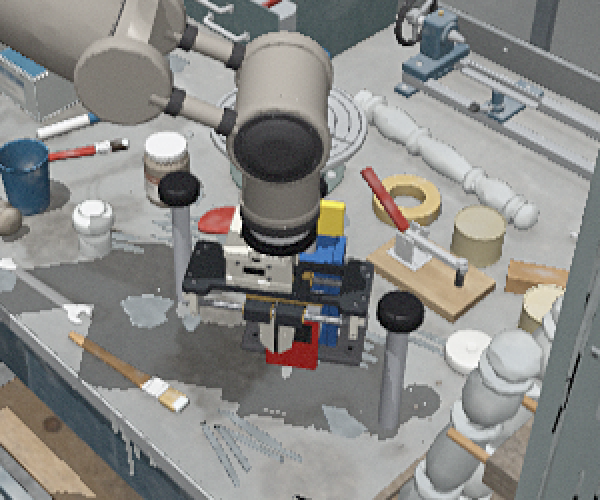

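The picture shows the shut fingers in front of the red paddle (crop 290,345). The gripper body is clear of the look-alike head (400,310). Approaching to contact.

>>> step_arm:
  plan:
    - [1,0.007,0,0.002,0]
    - [1,0.014,0,0.002,0]
    - [1,0.017,0,0.002,0]
    - [1,0.019,0,0.002,0]
    - [1,0.021,0,0.002,0]
    - [1,0.023,0,0.002,0]

```text
time: 2.52
tool_pos: [0.4626, -0.3625, 0.1477]
tool_rot: [-3.142, 0.0, 0.611]
contact_force: [-1.0, 0.2, 0.8]
opening: 0.0003
grip_force: 0.6
```

```bash
python3 -c "
from st import *
st();pin()"
```

```text
t 2.52 s,t,z mm -137.7 9.8 147.7 rot [-3.142  0.     0.611] Fs,Ft,Fz -0.65 0.76 0.82
top pin 275 [ 0.5798 -0.2901  0.2518] 0.2538
```

>>> step_arm:
  plan:
    - [1,0.0015,0,0,0]
    - [1,0.003,0,0,0]
    - [1,0.0045,0,0,0]
    - [1,0.006,0,0,0]
    - [1,0.0075,0,0,0]

```text
time: 3.2
tool_pos: [0.4688, -0.3581, 0.1477]
tool_rot: [3.142, 0.0, 0.611]
contact_force: [-3.5, -1.6, 0.6]
opening: 0.0003
grip_force: 2.0
```

>>> step_arm:
  plan:
    - [1,0.0015,0,0,0]
    - [1,0.003,0,0,0]
    - [1,0.0045,0,0,0]

```text
time: 3.58
tool_pos: [0.4726, -0.3554, 0.1477]
tool_rot: [-3.142, 0.0, 0.611]
contact_force: [-3.5, -0.7, 0.4]
opening: 0.0006
grip_force: 1.9
```

```bash
python3 -c "
from st import *
st();pin()"
```

```text
t 3.58 s,t,z mm -125.5 9.9 147.7 rot [-3.142  0.     0.611] Fs,Ft,Fz -3.27 1.4 0.37
top pin 290 [ 0.578  -0.2916  0.2517] 0.2538
```

>>> step_arm:
  plan:
    - [1,0.0015,0,0,0]
    - [1,0.003,0,0,0]
    - [1,0.0045,0,0,0]

```text
time: 4.0
tool_pos: [0.4762, -0.3528, 0.1477]
tool_rot: [-3.141, 0.0, 0.611]
contact_force: [-5.2, -0.8, 1.6]
opening: 0.0004
grip_force: 2.1
```

>>> step_arm:
  plan:
    - [1,0.0015,0,0,0]
    - [1,0.003,0,0,0]
    - [1,0.0045,0,0,0]

```text
time: 4.38
tool_pos: [0.4802, -0.3501, 0.1477]
tool_rot: [-3.142, -0.0, 0.611]
contact_force: [-2.3, 0.1, 0.3]
opening: 0.0006
grip_force: 1.1
```

```bash
python3 -c "
from st import *
st();pin()"
```

```text
t 4.38 s,t,z mm -116.2 9.9 147.7 rot [-3.142 -0.     0.611] Fs,Ft,Fz -1.82 1.41 0.34
top pin 291 [ 0.5758 -0.2924  0.2512] 0.253
```

>>> step_arm:
  plan:
    - [1,0.0015,0,0,0]
    - [1,0.003,0,0,0]
    - [1,0.0045,0,0,0]

```text
time: 4.8
tool_pos: [0.484, -0.3477, 0.1478]
tool_rot: [3.141, -0.0, 0.611]
contact_force: [-1.2, -0.7, 0.5]
opening: 0.0004
grip_force: 0.6
```

```bash
python3 -c "
from st import *
st();pin()"
```

```text
t 4.8 s,t,z mm -111.7 9.6 147.8 rot [ 3.141 -0.     0.611] Fs,Ft,Fz -1.36 0.15 0.55
top pin 272 [ 0.583  -0.2885  0.2249] 0.227
```

```bash
python3 -c "
from st import *
pin();pin();st()"
```

```text
top pin 242 [ 0.5817 -0.2894  0.2084] 0.2103
top pin 232 [ 0.5807 -0.2901  0.2076] 0.2098
t 4.95 s,t,z mm -111.7 9.6 147.8 rot [ 3.141e+00 -1.000e-03  6.110e-01] Fs,Ft,Fz -0.97 0.04 -0.14
```

Upper bar locked, with the pin top at 208 mm. Next I go over to the far side of the yellow handle.

>>> step_arm:
  plan:
    - [1,-0.012,0,0,0]
    - [1,-0.012,0,-0.04,0]
    - [1,-0.012,0,-0.08,0]
    - [1,-0.012,0,-0.12,0]
    - [1,0.03,0.004,-0.13,0]
    - [1,0.075,0.007,-0.13,0]
    - [1,0.12,0.01,-0.13,0]
    - [1,0.165,0.01,-0.13,0]
    - [1,0.21,0.01,-0.13,0]
    - [1,0.245,0.01,-0.13,0]
    - [1,0.267,0.01,-0.13,0]
    - [1,0.267,0.01,-0.09,0]
    - [1,0.267,0.01,-0.05,0]
    - [1,0.267,0.01,-0.01,0]
    - [1,0.267,0.01,0.01,0]
    - [1,0.267,0.01,0.01,0]

```text
time: 6.95
tool_pos: [0.7067, -0.2032, 0.1355]
tool_rot: [-3.138, 0.002, 0.61]
contact_force: [1.1, -0.7, 0.6]
opening: 0.0005
grip_force: 0.0
```

```bash
python3 -c "
from st import *
st();pin();pin('scene')
c=read_camera('scene');cv2.imwrite('pics/s2.png',c['img'][150:400,200:500,::-1].repeat(2,0).repeat(2,1))
c=read_camera('top');P=cloud(c)[mask(c,'yel')&(c['range_z']>0)];d=P[:,:2]-b
m=(abs(d@w)<.04)&(abs(d@u-.12)<.03)&(P[:,2]>.11);print('yel',m.sum(),np.percentile(d[m]@u,[5,50,95]))"
```

```text
t 6.95 s,t,z mm 153.7 0.1 135.5 rot [-3.138e+00  2.000e-03  6.100e-01] Fs,Ft,Fz 0.48 -1.25 0.57
top pin 229 [ 0.58   -0.2901  0.2077] 0.21
scene pin 120 [ 0.5751 -0.2978  0.2059] 0.2111
yel 122 [0.11428518 0.11797499 0.12382725]
```

View pics/s2.png

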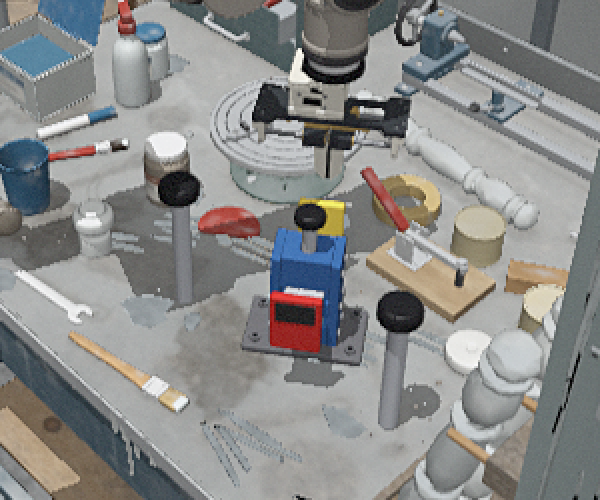

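The picture shows the fingers above and behind the yellow paddle (crop 322,215), with the red bar pushed in and the pin lowered (310,215). Going down and approaching.

>>> step_arm:
  plan:
    - [1,0,0,0.02,0]
    - [1,0,0,0.038,0]
    - [1,-0.005,0,0.038,0]
    - [1,-0.01,0,0.038,0]
    - [1,-0.013,0,0.038,0]
    - [1,-0.015,0,0.038,0]
    - [1,-0.017,0,0.038,0]
    - [1,-0.019,0,0.038,0]

```text
time: 8.15
tool_pos: [0.6927, -0.2137, 0.1]
tool_rot: [3.141, -0.001, 0.611]
contact_force: [3.3, 1.7, -0.6]
opening: 0.0004
grip_force: 1.8
```

```bash
python3 -c "
from st import *
st()"
```

```text
t 8.15 s,t,z mm 136.1 -0.4 100.0 rot [ 3.141e+00 -1.000e-03  6.110e-01] Fs,Ft,Fz 3.67 -0.55 -0.57
```

>>> step_arm:
  plan:
    - [1,-0.0015,0,0,0]
    - [1,-0.003,0,0,0]
    - [1,-0.0045,0,0,0]
    - [1,-0.006,0,0,0]

```text
time: 8.65
tool_pos: [0.6878, -0.2172, 0.1]
tool_rot: [3.141, -0.001, 0.611]
contact_force: [3.6, 2.3, 0.3]
opening: 0.0008
grip_force: 2.2
```

>>> step_arm:
  plan:
    - [1,-0.0015,0,0,0]
    - [1,-0.003,0,0,0]
    - [1,-0.0045,0,0,0]

```text
time: 9.02
tool_pos: [0.6839, -0.2199, 0.0999]
tool_rot: [3.141, -0.0, 0.611]
contact_force: [3.6, 1.8, 1.6]
opening: 0.0004
grip_force: 2.1
```

```bash
python3 -c "
from st import *
st();pin()"
```

```text
t 9.03 s,t,z mm 125.4 -0.4 99.9 rot [ 3.141 -0.     0.611] Fs,Ft,Fz 3.98 -0.53 1.55
top pin 237 [ 0.5815 -0.2891  0.2076] 0.2099
```

>>> step_arm:
  plan:
    - [1,-0.0015,0,0,0]
    - [1,-0.003,0,0,0]
    - [1,-0.0045,0,0,0]

```text
time: 9.45
tool_pos: [0.6801, -0.2226, 0.0999]
tool_rot: [3.141, 0.0, 0.611]
contact_force: [3.2, 0.8, 1.9]
opening: 0.0007
grip_force: 1.7
```

>>> step_arm:
  plan:
    - [1,-0.0015,0,0,0]
    - [1,-0.003,0,0,0]
    - [1,-0.0045,0,0,0]

```text
time: 9.82
tool_pos: [0.6762, -0.2251, 0.0995]
tool_rot: [-3.141, 0.001, 0.611]
contact_force: [2.6, 0.8, 1.9]
opening: 0.0003
grip_force: 1.2
```

```bash
python3 -c "
from st import *
st();pin();pin()"
```

```text
t 9.82 s,t,z mm 116.1 -0.2 99.5 rot [-3.141e+00  1.000e-03  6.110e-01] Fs,Ft,Fz 2.58 -0.88 1.94
top pin 231 [ 0.5817 -0.2889  0.2073] 0.2095
top pin 235 [ 0.5818 -0.2889  0.2068] 0.2092
```

>>> step_arm:
  plan:
    - [1,-0.0015,0,0,0]
    - [1,-0.003,0,0,0]
    - [1,-0.0045,0,0,0]

```text
time: 10.3
tool_pos: [0.6725, -0.2273, 0.0993]
tool_rot: [-3.141, 0.0, 0.611]
contact_force: [1.6, 1.9, -0.8]
opening: 0.0005
grip_force: 0.6
```

```bash
python3 -c "
from st import *
st();pin();pin();st()"
```

```text
t 10.3 s,t,z mm 111.8 0.0 99.3 rot [-3.141  0.     0.611] Fs,Ft,Fz 2.39 0.64 -0.84
top pin 219 [ 0.5801 -0.291   0.1855] 0.1876
top pin 219 [ 0.58   -0.2909  0.1851] 0.1878
t 10.4 s,t,z mm 111.6 -0.2 99.5 rot [-3.141e+00  1.000e-03  6.110e-01] Fs,Ft,Fz -0.48 -0.27 0.34
```

Lower bar locked, with the pin top at about 186 mm. Next I go over the pin head.

>>> step_arm:
  plan:
    - [1,0.012,0,0,0]
    - [1,0.012,0,-0.04,0]
    - [1,0.012,0,-0.08,0]
    - [1,0.012,0,-0.12,0]
    - [1,0.012,0,-0.136,0]
    - [1,-0.02,0,-0.136,0]
    - [1,-0.06,0,-0.136,0]
    - [1,-0.09,0,-0.136,0]
    - [1,-0.112,0,-0.136,0]
    - [1,-0.112,0,-0.11,0]
    - [1,-0.112,0,-0.098,0]
    - [1,-0.112,0,-0.096,0]

```text
time: 11.9
tool_pos: [0.5809, -0.2911, 0.1941]
tool_rot: [-3.139, 0.001, 0.611]
contact_force: [0.8, 0.2, 0.6]
opening: 0.0006
grip_force: 0.0
```

```bash
python3 -c "
from st import *
st()
c=read_camera('scene');cv2.imwrite('pics/s3.png',c['img'][200:350,270:430,::-1].repeat(4,0).repeat(4,1))"
```

```text
t 11.9 s,t,z mm 0.1 0.4 194.1 rot [-3.139e+00  1.000e-03  6.110e-01] Fs,Ft,Fz 0.78 -0.35 0.56
```

View pics/s3.png

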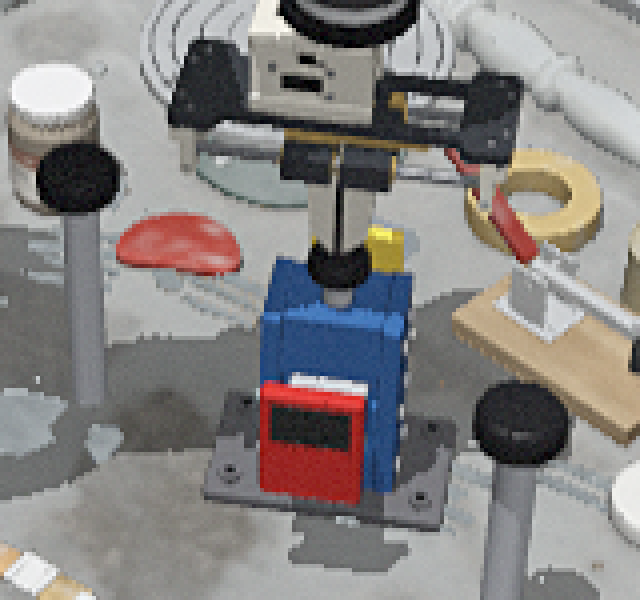

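Fingers are centred over the pin head (340,260). Pressing down.

>>> step_arm:
  plan:
    - [1,0,0,0.003,0]
    - [1,0,0,0.006,0]
    - [1,0,0,0.009,0]
    - [1,0,0,0.011,0]
    - [1,0,0,0.013,0]

```text
time: 12.58
tool_pos: [0.582, -0.2924, 0.185]
tool_rot: [3.137, -0.002, 0.611]
contact_force: [-0.2, 0.7, 12.0]
opening: 0.0008
grip_force: 6.0
```

>>> step_arm:
  plan:
    - [1,0,0,0.002,0]
    - [1,0,0,0.004,0]
    - [1,0,0,0.006,0]
    - [1,0,0,0.008,0]

```text
time: 13.08
tool_pos: [0.5822, -0.2923, 0.1781]
tool_rot: [3.137, -0.002, 0.611]
contact_force: [-1.5, 0.4, 13.5]
opening: 0.0002
grip_force: 6.9
```

>>> step_arm:
  plan:
    - [1,0,0,0.002,0]
    - [1,0,0,0.004,0]
    - [1,0,0,0.006,0]
    - [1,0,0,0.008,0]

```text
time: 13.58
tool_pos: [0.5822, -0.2922, 0.1702]
tool_rot: [3.137, -0.002, 0.611]
contact_force: [-1.4, 1.4, 14.1]
opening: 0.001
grip_force: 7.3
```

>>> step_arm:
  plan:
    - [1,0,0,0.0015,0]
    - [1,0,0,0.003,0]
    - [1,0,0,0.0045,0]
    - [1,0,0,0.0055,0]

```text
time: 14.08
tool_pos: [0.5822, -0.2922, 0.1662]
tool_rot: [3.136, -0.003, 0.611]
contact_force: [-6.3, 5.5, 26.5]
opening: 0.0005
grip_force: 12.9
```

Force jumped at 166 mm, so the pin is home. Backing off to check.

>>> step_arm:
  plan:
    - [1,0,0,-0.003,0]
    - [1,0,0,-0.01,0]
    - [1,0,0,-0.04,0]
    - [1,0,0,-0.08,0]
    - [1,0,0,-0.12,0]
    - [1,-0.04,0,-0.12,0]
    - [1,-0.08,0,-0.12,0]
    - [1,-0.12,0,-0.12,0]
    - [1,-0.16,0,-0.12,0]
    - [1,-0.2,0,-0.12,0]
    - [1,-0.2,0,-0.12,0]

```text
time: 15.45
tool_pos: [0.4152, -0.408, 0.2812]
tool_rot: [-3.141, 0.001, 0.607]
contact_force: [0.4, 0.4, 0.4]
opening: 0.0002
grip_force: 0.0
```

```bash
python3 -c "
from st import *
st();pin();pin('scene')
c=read_camera('scene');cv2.imwrite('pics/s4.png',c['img'][200:350,270:430,::-1].repeat(4,0).repeat(4,1))"
```

```text
t 15.45 s,t,z mm -202.7 -0.2 281.2 rot [-3.141e+00  1.000e-03  6.070e-01] Fs,Ft,Fz 0.55 0.09 0.42
top pin 202 [ 0.5805 -0.2914  0.1662] 0.1683
scene pin 13 [ 0.5831 -0.308   0.1674] 0.1706
```

View pics/s4.png

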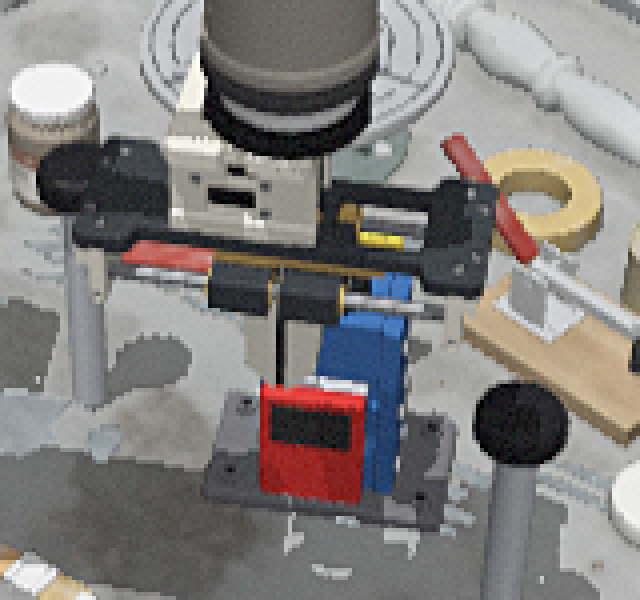

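The arm is clear of the frame, and the look-alike pins still stand at (80,180) and (520,420). The top camera puts the pin top at 166.2 mm, which is home.

```bash
python3 -c "
from cell import *
print(hand_in())"
```

```text
the job is handed in; nothing more can be done
None
```

Both drawbars are locked, upper first and then lower. The pin is pressed home with its top at 166 mm, nothing round about was touched as far as the camera views and force readings show, and the job was handed in at about 15.6 s.

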